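Put the bench kit back in its matching holders

ROBOT

A 6-joint arm with a two-finger parallel gripper is mounted at the origin on a cart in front of the work surface, level with it; the furniture and walls round the work are solid. World frame = base frame: x ahead of the robot, y to its left, z up, the work surface at z = 0. Lengths are in m, angles in rad, forces in N, time in s.
With the tool pointing down it reaches from about 0.25 to 0.8 m from the base axis. Payload 8.5 kg.
Tool frame: the origin (TCP) lies at the very end of the fingers, on their centre line; the grasp point (between the pads) lies bot.tcp_to_grasp behind it (bot.tcp_to_grasp is the distance from the TCP to the grasp point, in m); z points along the fingers, y is the line along which they close (so a half turn about z gives the same grasp; the last joint's range is limited). The gripper opens to 85 mm and grips with 20 to 120 N. Pads are 22 mm wide; open, the fingers measure 114 mm over their backs; the gripper's body (76 mm by 85 mm) begins 54 mm behind the grasp point. The pads swing forward as they close: fully open they stand 13 mm farther back than shut.
Start: joints at [-1.288, 0.238, -0.013, 1.319, 0, 1.571], TCP at [0.146, -0.504, 0.231] pointing down, gripper open.
Joint ranges: [-2.66, 2.66], [-1.03, 1.9], [-1.14, 1.46], [-1.82, 2.27], [-1.45, 1.34], [-3.14, 3.14]. Speed limits (rad/s): [2.22, 2.22, 2.79, 3.14, 3.14, 3.14].

INTERFACE

Orientations are given as a unit quaternion [w, x, y, z].
In Python, from bench import bot gives the robot as it stands. The module is installed in compiled form; this text tells all that it offers.
- The arm moves only by the shell command python3 -m crank 'ROWS' [FORCE]. ROWS is JSON, a list of rows, each a list of 3 entries, a list of its own where there are three numbers: the gripper command: -1 is fully open, 1 is shut, values between are in proportion, then the shift along the tool's x, y, z in cm, then the turn about the tool's z in degrees. A call has 1 to 5 rows; each row is the pose to reach, as a shift and turn from the pose commanded when the call began, along the tool's axes at that moment; what a row does not reach only later rows make up. A row lasts 1/12 s, in which the tool goes at most 41.7 mm and 7.16 degrees, less where a joint would pass 70% of its speed; a pose out of reach is approached as far as the arm can. A call with a gripper value outside its range is refused whole. The fingers move at their own pace and stop on an object; FORCE is the grip in N (left out, the last holds). Time passes only in rows, so rows that repeat a pose let the fingers close. It gives the time, the measured TCP pose, the force, the opening and the grip force at its end, in the units of the state.
- bot.get_obs(): the state, without advancing time (a new reading comes with each control period).
- bot.snapshot(name): name is "scene" or "top" or "wrist"; returns the picture (400x640x3 uint8, red, green, blue); there is no depth.
- bot.camera_params(name): a dict with "intrinsics" (3x3 intrinsics, pixels), "k1" (the pictures are not rectified: a ray, as slopes to the right and down, at radius r is drawn at 1 + k1 r^2 times it, then the intrinsics apply), "pose" (4x4, takes a point from camera to world coordinates); the wrist camera has in their place "mount" (4x4, takes a point from camera to tool coordinates, whose origin is the TCP and whose axes are the flange's). Camera axes: x right, y down, z forward; pixel columns grow to the right and rows downward; lengths in m; the calibration is good to about 2 mm. A picture is of the moment at which its call begins: read the wrist's pose just before it. camera_params takes no time and is no camera call.
- bot.job_done(): hands the job in; it is judged then, once.
Trained networks look in the newest picture that a camera, given by its name, has taken for a name from the list of things; names that differ only in an ending like _2 or _b are one class to them, and where a whole thing is asked for, a point or a joint stands for the part that bears it (a point fixed in the world has none). Each returns a list of dicts, best first, with "confidence" (0 to 1); they miss things now and then, are a little off and sometimes report something else, mostly with a low value. They report only what shows in the picture. A call takes as long as a camera call. They do not tell look-alikes from the thing itself.
- bot.boxes_of(camera, thing): "bbox" ([left, top, right, bottom] in pixels, round what is visible of it).
- bot.cut_out(camera, thing): "pixels" (400x640 bool, what is visible of it) and "bbox" ([left, top, right, bottom] in pixels, round what is visible of it).
- bot.spot_point(camera, thing): "uv" ([column, row] in pixels: a listed point, or the origin of a listed thing).
The state is a dict: "t": time; "q": joint angles; "joint_velocities": joint speeds; "joint_efforts": joint torques, N m; "ee_pos": TCP position; "tcp_rot": TCP orientation; "wrist_force": force on the tool from outside, world axes, zero at the start; "moment": the same for the moment, N m; "finger_gap": finger opening in m; "grasp_force": force on a finger pad.
Only numpy, scipy, OpenCV 4.12 (cv2) and the standard library are available. Lean on these libraries where they do the work, as an engineer would, in place of code of your own. Each camera call takes 0.05 s, during which the arm holds its last target. There are 200 camera calls.

TASK

Put away the bench kit that lies on the open bench in front of the cardboard carton: stand the larger blue-capped bottle in the wide white round holder and the smaller one in the narrow yellow round holder, and lay the red marker centred along the red pen rest and the blue marker centred along the blue pen rest, across both saddles and either way round. The bottles are glass: keep them upright and set them down gently. Leave the timer and the pipette-tip box where they are.

Things in the scene. Friction and masses are not known exactly. Their poses are not given: they have to be found in the camera images.
- bottle_large: Loose, the larger clear glass bottle with a blue screw cap, standing on the open bench nearer than the cardboard carton (another such bottle far back by the cables is scenery): 70 mm diameter, 141 mm high, about 0.26 kg; cap fixed to it, 48 mm diameter, from 115 to 141 mm above its base. Origin at the centre of its underside, z up. Grasp the cap from above.
- bottle_small: Loose, the smaller clear glass bottle with a blue screw cap, standing on the open bench nearer than the cardboard carton (another such bottle far back by the cables is scenery): 56 mm diameter, 103 mm high, about 0.15 kg; cap fixed to it, 46 mm diameter, from 81 to 103 mm above its base. Origin at the centre of its underside, z up. Grasp the cap from above.
- marker_red: RED-capped white pen. Loose whiteboard marker lying on the bench, 135 mm long (its y axis), about 17 mm wide and 16 mm high, about 25 g; origin at the middle of its length, at its underside as it lies, z up; cap end at either end of y does not matter. Grasp across the middle, fingers closing along its x axis.
- marker_blue: BLUE-capped white pen. Loose whiteboard marker lying on the bench, 135 mm long (its y axis), about 17 mm wide and 16 mm high, about 25 g; origin at the middle of its length, at its underside as it lies, z up; cap end at either end of y does not matter. Grasp across the middle, fingers closing along its x axis.
- holder_wide: The wide WHITE bottle holder for the larger bottle. Fixed to the bench; origin at the centre of its underside, z up. Open-topped round holder: floor 3 mm thick, wall 4 mm, rim 14 mm above the bench; inner diameter 90 mm, outer 98 mm.
- holder_narrow: The narrow YELLOW bottle holder for the smaller bottle. Fixed to the bench; origin at the centre of its underside, z up. Open-topped round holder: floor 3 mm thick, wall 4 mm, rim 14 mm above the bench; inner diameter 72 mm, outer 80 mm.
- rest_red: RED pen rest. Fixed to the bench; origin at the centre of its underside, z up, y along the pen's length. A low foot plate (36 x 88 mm, 4 mm high) with two U-shaped saddles at y = +38 and -38 mm (each 12 mm long in y, 46 mm wide in x). The saddles' flat floors are 12 mm above the bench and 36 mm wide between side lips that rise to 19 mm; between the saddles (64 mm) it is open for fingers down to the foot plate.
- rest_blue: BLUE pen rest. Fixed to the bench; origin at the centre of its underside, z up, y along the pen's length. A low foot plate (36 x 88 mm, 4 mm high) with two U-shaped saddles at y = +38 and -38 mm (each 12 mm long in y, 46 mm wide in x). The saddles' flat floors are 12 mm above the bench and 36 mm wide between side lips that rise to 19 mm; between the saddles (64 mm) it is open for fingers down to the foot plate.
- timer: Bystander: loose white kitchen-type timer, 62 x 68 x 19 mm, behind the work; origin at the centre of its underside. To be left alone.
- tip_box: Bystander: loose purple pipette-tip box with a clear lid, 92 x 118 x 86 mm, behind the work; origin at the centre of its underside. To be left alone.
Things that resemble listed ones, but are neither listed nor needed, are in the scene too. What is shaped like the bottle_small but turquoise is not meant.

How it is judged:
By the outcome, as a careful person would: the job done as asked, in the order asked, and still so for the second after the job is handed in, with the robot touching nothing.
It also fails if it takes over 125 s, if anything falls off the work surface, if the arm or the gripper's body presses on something with over 40 N, if the wrist force passes 120 N, or if a joint passes its speed limit or range.

## Working session

There is one attempt and no reset: what is moved stays moved. The work goes in short steps, Python scripts to look and compute and a shell command to move; the robot and the scene stay as the last step left them, time stands still between calls to the robot, and variables do not carry over. Pictures are saved under pics/ and viewed, at most 14 in all, crops included, and the job is handed in when it is done.

```bash
mkdir -p pics; cat > h.py <<'E'
import numpy as np, cv2
from bench import bot
from scipy.spatial.transform import Rotation as R
def snap(c,fn=None):
    o=bot.get_obs(); im=bot.snapshot(c)
    if fn: cv2.imwrite('pics/'+fn,cv2.cvtColor(im,cv2.COLOR_RGB2BGR))
    return im,o
def pose(c,o=None):
    p=bot.camera_params(c)
    if c!='wrist': return p,np.array(p['pose'])
    T=np.eye(4);q=o['tcp_rot'];T[:3,:3]=R.from_quat([q[1],q[2],q[3],q[0]]).as_matrix();T[:3,3]=o['ee_pos']
    return p,T@np.array(p['mount'])
def pix2w(c,uv,z,o=None):
    p,T=pose(c,o);K=np.array(p['intrinsics']);k=p['k1']
    uv=np.array(uv,float).reshape(-1,1,2)
    s=cv2.undistortPoints(uv,K,np.array([k,0,0,0,0.])).reshape(-1,2)
    d=np.c_[s,np.ones(len(s))]@T[:3,:3].T
    return T[:3,3]+d*((z-T[2,3])/d[:,2])[:,None]
def w2pix(c,P,o=None):
    p,T=pose(c,o);Ti=np.linalg.inv(T)
    return cv2.projectPoints(np.array(P,float).reshape(-1,1,3),cv2.Rodrigues(Ti[:3,:3])[0],Ti[:3,3],np.array(p['intrinsics']),np.array([p['k1'],0,0,0,0.]))[0].reshape(-1,2)
E
python3 - <<'E'
from h import *
print(bot.tcp_to_grasp)
o=bot.get_obs();print(o)
T=['bottle_large','bottle_small','marker_red','marker_blue','holder_wide','holder_narrow','rest_red','rest_blue','timer','tip_box']
for c in ['top','scene']:
    snap(c,c+'0.png')
    for t in T:
        print(c,t,[(np.round(d['uv']).tolist(),round(d['confidence'],2),pix2w(c,d['uv'],0)[0,:2].round(3).tolist()) for d in bot.spot_point(c,t)[:4]])
print(bot.get_obs()['t'])
print(bot.camera_params('wrist'), pose('top')[1], pose('scene')[1])
E
```

```text
0.0187
{'t': 0.0, 'q': array([-1.28798052e+00,  2.38757514e-01, -1.42645903e-02,  1.31921649e+00,
       -4.93996603e-05,  1.57077746e+00]), 'joint_velocities': array([ 0.00031637,  0.00078113, -0.00038136,  0.00062189,  0.00019916,
        0.00162767]), 'joint_efforts': array([ 1.66631236e-05, -5.38781655e+01,  3.46432006e+01,  1.86205952e-02,
       -6.43813621e-06,  1.76668152e-05]), 'ee_pos': array([ 0.14637245, -0.50373535,  0.23068582]), 'tcp_rot': array([-7.10457234e-04,  9.90016962e-01,  1.40946423e-01, -1.26081280e-04]), 'wrist_force': array([0.72294792, 0.03615215, 0.76648906]), 'moment': array([ 0.03768263,  0.01159422, -0.03033732]), 'grasp_force': 0.0, 'finger_gap': 0.08550406394241886}
top bottle_large [([281.0, 249.0], 0.76, [0.464, 0.111])]
top bottle_small [([337.0, 249.0], 0.87, [0.468, -0.037]), ([326.0, 289.0], 0.87, [0.363, -0.011])]
top marker_red [([220.0, 246.0], 0.79, [0.467, 0.274])]
top marker_blue [([226.0, 192.0], 0.51, [0.617, 0.27])]
top holder_wide [([410.0, 257.0], 0.57, [0.452, -0.233])]
top holder_narrow [([290.0, 196.0], 0.65, [0.611, 0.093])]
top 
[... 1097 characters left out ...]
05e-01,
         7.07340238e-02],
       [ 9.99999766e-01,  1.98044765e-04,  6.54971153e-04,
        -1.81264849e-04],
       [-5.74439290e-04, -2.77114784e-01,  9.60836649e-01,
        -1.42873094e-01],
       [ 0.00000000e+00,  0.00000000e+00,  0.00000000e+00,
         1.00000000e+00]])} [[ 0.02593782 -0.97555598  0.21821493  0.36937874]
 [-0.99965689 -0.02610935  0.00209789  0.01567892]
 [ 0.00365084 -0.21819447 -0.97589848  1.03697092]
 [ 0.          0.          0.          1.        ]] [[-0.75640857 -0.39087661  0.52446311 -0.03827975]
 [-0.65381935  0.42835905 -0.62372172  0.76037625]
 [ 0.01913971 -0.81469258 -0.57957715  0.73034052]
 [ 0.          0.          0.          1.        ]]
```

```bash
python3 - <<'E'
import cv2
a=cv2.imread('pics/top0.png');cv2.imwrite('pics/topc.png',cv2.resize(a[120:320,190:450],None,fx=3,fy=3,interpolation=cv2.INTER_CUBIC)[:, :780])
a=cv2.imread('pics/scene0.png');cv2.imwrite('pics/scenec.png',cv2.resize(a[130:330,200:460],None,fx=3,fy=3,interpolation=cv2.INTER_CUBIC))
E
```

```text
(no output)
```

View pics/topc.png

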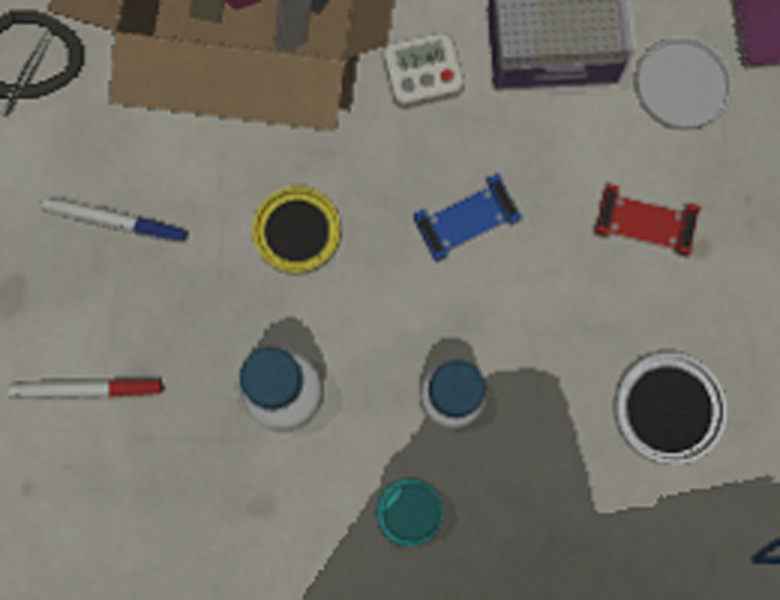

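View pics/scenec.png

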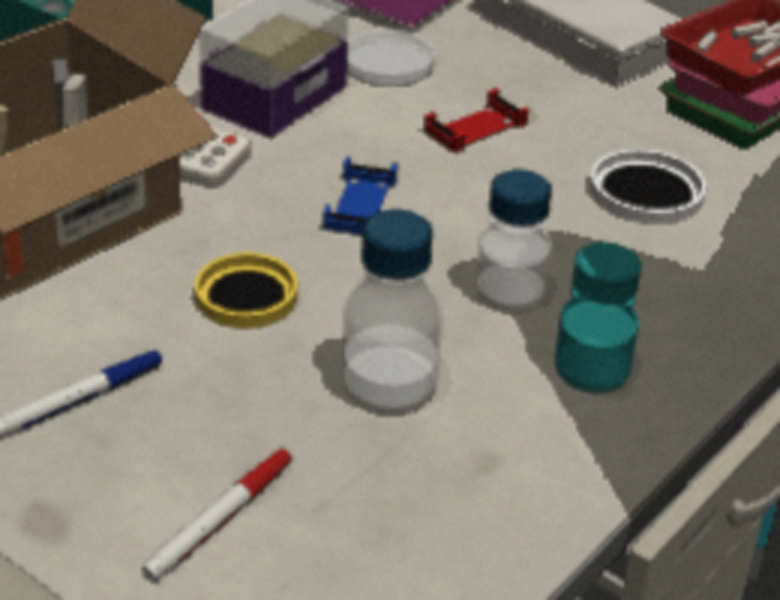

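Candidates for bottle_small in the top view: (337,249), clear glass with a blue cap, and (326,289), turquoise throughout. In the crop, the turquoise one at crop (410,512) is the decoy. The one meant is at crop (457,390). There is only one large bottle in front of the carton, at top (281,249). Both markers, both rests and both holders are plainly visible. Next I'll measure them finely.

```bash
cat > m.py <<'E'
from h import *
def best(c,t,near=None):
    L=bot.cut_out(c,t)
    if near is not None: L=sorted(L,key=lambda d:np.hypot(*(np.array([(d['bbox'][0]+d['bbox'][2])/2,(d['bbox'][1]+d['bbox'][3])/2])-near)))
    return L[0]['pixels'] if L else None
def pts(m): 
    v,u=np.nonzero(m);return np.c_[u,v].astype(float)
def bluecap(im,m):  # cap pixels within a mask
    h=cv2.cvtColor(im,cv2.COLOR_RGB2HSV);return m&(h[...,1]>110)&(h[...,0]>90)&(h[...,0]<118)
def hullc(u):
    h=cv2.convexHull(u.astype(np.float32));return np.array(cv2.fitEllipse(h)[0]) if len(h)>4 else u.mean(0)
def rect(c,u,z,o=None):
    P=pix2w(c,u,z,o)[:,:2];(cx,cy),(w,h),a=cv2.minAreaRect((P*1000).astype(np.float32))
    if w>h: yaw=a
    else: yaw=a+90
    return np.round([cx,cy,max(w,h),min(w,h)],1).tolist(),round(((yaw+90)%180)-90,1)
if __name__=='__main__':
    for c in ['top','scene']:
        im,_=snap(c)
        for t,z in [('bottle_large',.141),('bottle_small',.103)]:
            near=np.array(dict(top=[337,240],scene=[370,215])[c] if t=='bottle_small' else dict(top=[281,249],scene=[329,230])[c])
            m=best(c,t,near)
            if m is None: print(c,t,None);continue
            k=bluecap(im,m);u=pts(k)
            if c=='top': print(c,t,len(u),'cap top',pix2w(c,hullc(u),z-.006)[0].round(4)) 
            else: print(c,t,len(u),'cap centroid',pix2w(c,u.mean(0),z-.010)[0].round(4))
        for t in ['holder_wide','holder_narrow']:
            m=best(c,t)
            if m is None: print(c,t,None);continue
            P=pix2w(c,pts(m),.014)*1000;print(c,t,hullc(P[:,:2]).round(1))
        for t,z in [('marker_red',.008),('marker_blue',.008),('rest_red',.012),('rest_blue',.012)]:
            m=best(c,t)
            if m is None: print(c,t,None);continue
            print(c,t,rect(c,pts(m),z))
E
python3 m.py
```

```text
top bottle_large 250 cap top [0.4602 0.1021 0.135 ]
top bottle_small 244 cap top [ 0.4586 -0.0444  0.097 ]
top holder_wide [ 455.5 -238.4]
top holder_narrow [606.1  95.7]
top marker_red ([457.9, 277.2, 125.9, 18.6], -88.2)
top marker_blue ([612.6, 265.0, 135.8, 17.6], 77.4)
top rest_red ([623.6, -223.1, 88.0, 50.3], 78.1)
top rest_blue ([621.4, -59.0, 88.7, 47.3], -61.3)
scene bottle_large 408 cap centroid [0.4586 0.1093 0.131 ]
scene bottle_small 263 cap centroid [ 0.4588 -0.0407  0.093 ]
scene holder_wide [ 451.  -227.8]
scene holder_narrow [604.1 107.2]
scene marker_red ([460.1, 282.3, 138.1, 20.3], -87.1)
scene marker_blue ([615.1, 267.5, 139.4, 24.7], 78.7)
scene rest_red ([621.9, -213.8, 101.1, 59.7], 77.1)
scene rest_blue ([619.8, -46.2, 106.5, 45.4], -62.2)
```

```bash
cat > go.py <<'E'
import sys
from h import *
def go(x,y,z,yaw):
    o=bot.get_obs();q=o['tcp_rot'];M=R.from_quat([q[1],q[2],q[3],q[0]]).as_matrix()
    yn=np.degrees(np.arctan2(M[1,0],M[0,0]));s=M.T@(np.array([x,y,z])-o['ee_pos'])*100
    print('t',round(o['t'],2),'at',o['ee_pos'].round(4),'yaw',yn.round(2),'tilt',round(M[2,2],4),'SHIFT cm',s.round(2),'TURN',round(-(((yaw-yn)+180)%360-180),1),'rows',round(np.linalg.norm(s)/4.17,1),'gap',round(o['finger_gap'],4),'F',o['wrist_force'].round(1),'q6',o['q'][5].round(2))
if __name__=='__main__': go(*map(float,sys.argv[1:5]))
E
python3 -m crank '[[-1,[2.7,-2.8,-1],-7],[-1,[5.5,-5.7,-2],-14],[-1,[8.3,-8.6,-3],-21],[-1,[11.1,-11.5,-4],-28],[-1,[13.9,-14.4,-5],-35]]'
python3 go.py .46 .106 .28 90
```

```text
t: 2.42
ee_pos: [0.24, -0.3254, 0.2817]
tcp_rot: [0.0, 0.901, 0.434, 0.0]
wrist_force: [1.1, -0.7, 0.8]
finger_gap: 0.0857
grasp_force: 0.0
t 2.42 at [ 0.24   -0.3254  0.2817] yaw 51.5 tilt -1.0 SHIFT cm [47.45 -9.64  0.18] TURN -38.5 rows 11.6 gap 0.0857 F [ 1.1 -0.7  0.8] q6 1.31
```

```bash
python3 -m crank '[[-1,[4,-0.8,0],-7],[-1,[8,-1.6,0],-14],[-1,[12,-2.4,0],-21],[-1,[16,-3.2,0],-28],[-1,[20,-4,0],-35]]' >/dev/null
python3 go.py .46 .106 .28 90
```

```text
t 2.83 at [ 0.3343 -0.1443  0.2816] yaw 86.53 tilt -1.0 SHIFT cm [25.74 11.03  0.17] TURN -3.5 rows 6.7 gap 0.0856 F [ 0.5 -0.1 -0.2] q6 1.22
```

```bash
python3 -m crank '[[-1,[3.7,1.6,0],0],[-1,[7.4,3.2,0],0],[-1,[11.1,4.8,0],0],[-1,[14.8,6.4,0],0],[-1,[18.5,8,0],0]]' >/dev/null
python3 -m crank '[[-1,[3.6,1.5,0],-3.5],[-1,[6.5,2.7,0],-3.5],[-1,[7.2,3,0],-3.5],[-1,[7.2,3,0],-3.5],[-1,[7.2,3,0],-3.5]]' >/dev/null
python3 go.py .46 .106 .28 90
cat > w.py <<'E'
import sys
from m import *
fn=sys.argv[1] if len(sys.argv)>1 else None
im,o=snap('wrist',fn)
def near(t,xy,z):
    n=w2pix('wrist',[[*xy,z]],o)[0]
    return best('wrist',t,n)
for t,z,xy in [('bottle_large',.141,(.46,.106)),('bottle_small',.103,(.459,-.043))]:
    m=near(t,xy,z)
    if m is None: print(t,None);continue
    u=pts(bluecap(im,m))
    print(t,len(u),pix2w('wrist',hullc(u),z-.004,o)[0].round(4) if len(u)>20 else '')
for t,xy in [('holder_wide',(.4535,-.235)),('holder_narrow',(.608,.094))]:
    m=near(t,xy,.01)
    if m is not None: print(t,hullc(pix2w('wrist',pts(m),.014,o)[:,:2]*1000).round(1))
for t,z,xy in [('marker_red',.008,(.459,.277)),('marker_blue',.008,(.613,.266)),('rest_red',.012,(.628,-.222)),('rest_blue',.012,(.625,-.057))]:
    m=near(t,xy,.01)
    if m is not None: print(t,rect('wrist',pts(m),z,o))
E
python3 w.py w1.png
```

```text
t 3.67 at [0.4603 0.1029 0.2811] yaw 89.76 tilt -1.0 SHIFT cm [ 0.31 -0.03  0.11] TURN -0.2 rows 0.1 gap 0.0856 F [-0.1 -0.3  0.3] q6 1.8
bottle_large 1399 [0.4608 0.1055 0.137 ]
bottle_small 963 [ 0.4595 -0.0388  0.099 ]
holder_narrow [607.5  99.4]
marker_red ([460.6, 261.9, 99.3, 16.1], -86.9)
rest_blue ([606.1, -21.7, 47.3, 23.8], 29.1)
```

View pics/w1.png

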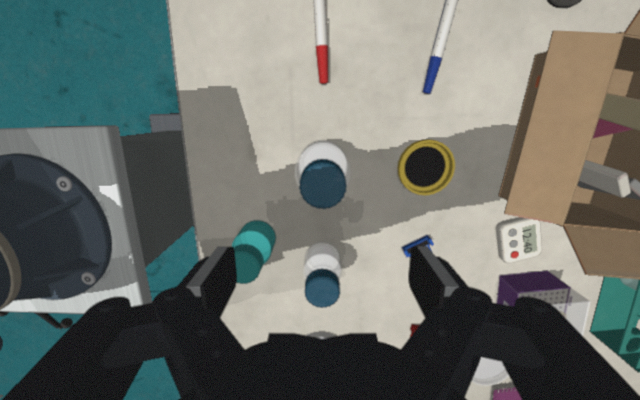

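The wrist view shows the large cap at (323,183), the small cap at (322,287), the turquoise decoy at (253,250) and the yellow holder at (426,166). This agrees with the top view, so I'm descending on the large bottle.

```bash
python3 -m crank '[[-1,[0.3,0,3.5],0],[-1,[0.3,0,7],0],[-1,[0.3,0,10.5],0],[-1,[0.3,0,13.5],0],[-1,[0.3,0,15.5],0]]' 40 >/dev/null
python3 -m crank '[[-1,[0,0,1],0],[-1,[0,0,2],0],[-1,[0,0,2.1],0],[-0.6,[0,0,2.1],0],[-0.2,[0,0,2.1],0]]'
python3 -m crank '[[0,[0,0,0],0],[0.1,[0,0,0],0],[0.2,[0,0,0],0],[0.4,[0,0,0],0],[0.4,[0,0,0],0]]'
python3 -m crank '[[0.5,[0,0,0],0],[0.6,[0,0,0],0],[0.6,[0,0,0],0],[0.6,[0,0,0],0],[0.6,[0,0,0],0]]' 40
python3 go.py .46 .106 .105 90
```

```text
t: 4.95
ee_pos: [0.4611, 0.1061, 0.1059]
tcp_rot: [0.0, 0.709, 0.705, 0.0]
wrist_force: [-0.3, 0.1, -0.7]
finger_gap: 0.0641
grasp_force: 0.0
t: 5.37
ee_pos: [0.4612, 0.1062, 0.1063]
tcp_rot: [0.0, 0.709, 0.705, 0.001]
wrist_force: [-1.3, -0.3, 5.8]
finger_gap: 0.0472
grasp_force: 40.8
t: 5.78
ee_pos: [0.4612, 0.1062, 0.1063]
tcp_rot: [0.0, 0.709, 0.705, 0.001]
wrist_force: [-1.1, -0.2, 6.4]
finger_gap: 0.0477
grasp_force: 40.8
t 5.78 at [0.4612 0.1062 0.1063] yaw 89.7 tilt -1.0 SHIFT cm [-0.02 -0.12  0.13] TURN -0.3 rows 0.0 gap 0.0477 F [-1.1 -0.2  6.4] q6 1.8
```

```bash
python3 -m crank '[[0.6,[0,0,-0.7],0],[0.6,[0,0,-2],0],[0.6,[0,0,-4],0],[0.6,[0,0,-6],0],[0.6,[0,0,-8],0]]'
python3 -m crank '[[0.6,[0,0,-2],0],[0.6,[0,0,-4],0],[0.6,[0,0,-5.2],0],[0.6,[0,0,-5.8],0],[0.6,[0,0,-6],0]]'
python3 -m crank '[[0.6,[-1,0,0],0],[0.6,[-3,0,0],0],[0.6,[-5.5,0,0],0],[0.6,[-8,0,0],0],[0.6,[-10.5,0,0],0]]'
python3 -m crank '[[0.6,[-2.5,0,0],0],[0.6,[-5,0,0],0],[0.6,[-7.5,0,0],0],[0.6,[-9.5,0,0],0],[0.6,[-10.5,0,0],0]]' >/dev/null
python3 go.py .4535 -.235 .246 90; python3 w.py w2.png
```

```text
t: 6.2
ee_pos: [0.4604, 0.106, 0.1866]
tcp_rot: [-0.0, 0.709, 0.705, -0.0]
wrist_force: [1.4, 0.1, -2.2]
finger_gap: 0.0477
grasp_force: 41.7
t: 6.62
ee_pos: [0.461, 0.1061, 0.2465]
tcp_rot: [0.0, 0.709, 0.705, 0.001]
wrist_force: [-0.2, -0.3, -1.8]
finger_gap: 0.0476
grasp_force: 41.8
t: 7.03
ee_pos: [0.4593, -0.0004, 0.2442]
tcp_rot: [-0.001, 0.709, 0.705, -0.001]
wrist_force: [1.2, 0.8, -2.3]
finger_gap: 0.0479
grasp_force: 41.8
t 7.45 at [ 0.4587 -0.1063  0.2442] yaw 89.6 tilt -1.0 SHIFT cm [-12.87  -0.43  -0.17] TURN -0.4 rows 3.1 gap 0.0472 F [ 0.4  0.4 -1.5] q6 1.35
bottle_large 7464 [ 0.4578 -0.1885  0.137 ]
bottle_small 1484 [ 0.4595 -0.0431  0.099 ]
holder_narrow [608.5 101.4]
rest_red ([624.7, -220.9, 93.0, 54.9], 77.2)
rest_blue ([623.7, -56.8, 92.6, 52.2], -61.7)
```

View pics/w2.png

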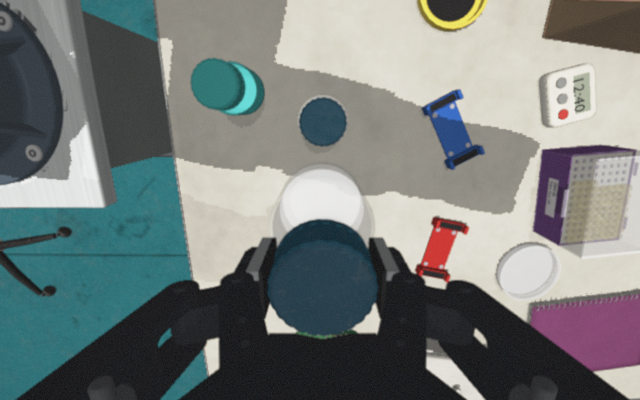

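The large bottle hangs upright between the pads, with its cap centre at about (322,275), and it hides the wide holder. I'll pin down the holders by silhouette fits from the fixed cameras.

```bash
cat > fit.py <<'E'
from m import *
from scipy.optimize import fsolve
a=np.linspace(0,2*np.pi,60)
def cen(poly):
    h=cv2.convexHull(np.float32(poly));M=cv2.moments(h);return np.array([M['m10']/M['m00'],M['m01']/M['m00']])
for c in ['top','scene']:
    im,o=snap(c)
    for t,r,g in [('holder_wide',.049,(.4535,-.235)),('holder_narrow',.040,(.608,.094))]:
        n=w2pix(c,[[*g,0]])[0];L=bot.cut_out(c,t)
        for d in L:
            m=pts(d['pixels'])
            if np.hypot(*(m.mean(0)-n))>20: continue
            corners=np.concatenate([m+s for s in [(-.5,-.5),(.5,-.5),(-.5,.5),(.5,.5)]])
            tgt=cen(corners)
            f=lambda x:cen(w2pix(c,np.concatenate([np.c_[x[0]+r*np.cos(a),x[1]+r*np.sin(a),a*0+z] for z in (0,.014)])))-tgt
            A=lambda p:cv2.contourArea(cv2.convexHull(np.float32(p)))
            s=fsolve(f,g,epsfcn=1e-5);print(c,t,s.round(4),'area',A(corners),A(w2pix(c,np.concatenate([np.c_[s[0]+r*np.cos(a),s[1]+r*np.sin(a),a*0+z] for z in (0,.014)]))),round(d['confidence'],2))
E
python3 fit.py
```

```text
top holder_narrow [0.6067 0.0967] area 697.0 690.4030574522913 0.87
scene holder_wide [ 0.454  -0.2363] area 782.5 804.977613245137 0.73
scene holder_narrow [0.6096 0.1007] area 724.5 738.2184795313515 0.57
```

```bash
python3 -m crank '[[0.6,[-2,-0.1,0],0],[0.6,[-4.5,-0.2,0],0],[0.6,[-7.5,-0.3,0],0],[0.6,[-10.5,-0.4,0],0],[0.6,[-12.5,-0.4,0],0]]' >/dev/null
python3 -m crank '[[0.6,[-0.5,0,0],0],[0.6,[-0.5,0,0],0],[0.6,[-0.5,0,0],0],[0.6,[-0.5,0,3],0],[0.6,[-0.5,0,6],0]]' >/dev/null
python3 go.py .454 -.237 .126 90
```

```text
t 9.03 at [ 0.4562 -0.2333  0.1861] yaw 89.77 tilt -1.0 SHIFT cm [-0.36 -0.24  6.01] TURN -0.2 rows 1.4 gap 0.0473 F [ 0.3 -1.  -3.2] q6 1.1
```

```bash
python3 -m crank '[[0.6,[-0.2,-0.1,1.5],0],[0.6,[-0.4,-0.2,3],0],[0.6,[-0.4,-0.2,4.2],0],[0.6,[-0.4,-0.2,5.2],0],[0.6,[-0.4,-0.2,5.5],0]]' >/dev/null
python3 go.py .454 -.237 .110 90
python3 - <<'E'
from h import *
im,_=snap('top');a=cv2.cvtColor(im,cv2.COLOR_RGB2BGR)
im,_=snap('scene');b=cv2.cvtColor(im,cv2.COLOR_RGB2BGR)
r=lambda x:cv2.resize(x,None,fx=4,fy=4,interpolation=cv2.INTER_CUBIC)
cv2.imwrite('pics/p1.png',np.hstack([r(a[200:300,365:455]),r(b[120:220,370:460])]))
E
```

```text
t 9.45 at [ 0.4524 -0.2365  0.129 ] yaw 89.77 tilt -1.0 SHIFT cm [-0.05  0.16  1.9 ] TURN -0.2 rows 0.5 gap 0.0476 F [-0.4  0.5 -3.2] q6 1.09
```

View pics/p1.png

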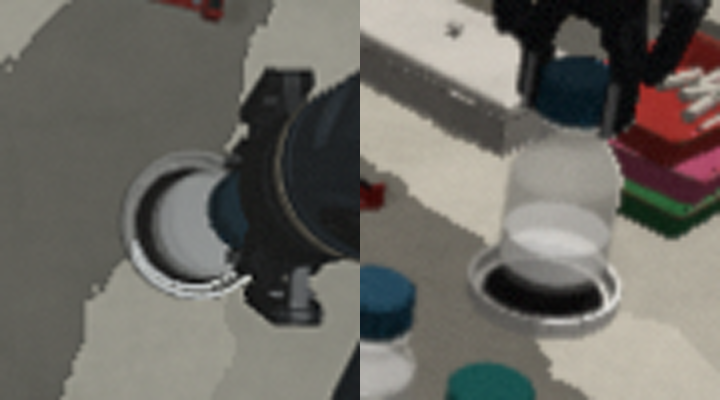

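The bottle is over the ring in both views, with its base about 20 mm up (crop 1 (190,225), crop 2 (560,270)). I'm lowering it gently.

```bash
python3 -m crank '[[0.6,[0,0.1,0.5],0],[0.6,[0,0.1,1.0],0],[0.6,[0,0.1,1.4],0],[0.6,[0,0.1,1.6],0],[0.6,[0,0.1,1.7],0]]'
python3 -m crank '[[0.6,[0,0,0.06],0],[0.6,[0,0,0.12],0],[0.6,[0,0,0.16],0],[0.6,[0,0,0.2],0],[0.6,[0,0,0.2],0]]'
```

```text
t: 9.97
ee_pos: [0.4538, -0.2379, 0.1129]
tcp_rot: [-0.0, 0.709, 0.705, -0.0]
wrist_force: [-0.1, -0.1, -1.8]
finger_gap: 0.0473
grasp_force: 41.9
t: 10.38
ee_pos: [0.4539, -0.238, 0.1113]
tcp_rot: [-0.0, 0.709, 0.705, 0.0]
wrist_force: [0.8, 0.4, -2.6]
finger_gap: 0.0475
grasp_force: 42.0
```

```bash
python3 -m crank '[[0.6,[0,0,0.06],0],[0.6,[0,0,0.1],0],[0.6,[0,0,0.14],0],[0.6,[0,0,0.14],0],[0.6,[0,0,0.14],0]]'
python3 -m crank '[[0.6,[0,0,0.04],0],[0.6,[0,0,0.06],0],[0.6,[0,0,0.06],0],[0.6,[0,0,0.06],0],[0.6,[0,0,0.06],0]]'
```

```text
t: 10.8
ee_pos: [0.4539, -0.2379, 0.1099]
tcp_rot: [-0.0, 0.709, 0.705, 0.0]
wrist_force: [0.0, 0.0, -2.3]
finger_gap: 0.0473
grasp_force: 42.0
t: 11.22
ee_pos: [0.454, -0.2379, 0.1094]
tcp_rot: [0.0, 0.709, 0.705, 0.0]
wrist_force: [-0.5, 0.6, 0.1]
finger_gap: 0.0475
grasp_force: 42.2
```

```bash
python3 -m crank '[[0.3,[0,0,0.02],0],[0.1,[0,0,0.02],0],[-0.2,[0,0,0.02],0],[-0.6,[0,0,0.02],0],[-1,[0,0,0.02],0]]'
python3 -m crank '[[-1,[0,0,0],0],[-1,[0,0,0],0],[-1,[0,0,-2],0],[-1,[0,0,-5],0],[-1,[0,0,-9],0]]'
python3 -m crank '[[-1,[3.7,0,-1],0],[-1,[7.4,0,-1],0],[-1,[11.1,0.1,-1],0],[-1,[14.8,0.2,-1],0],[-1,[18.5,0.4,-1],0]]'
python3 go.py .4592 -.042 .068 90;python3 w.py
```

```text
t: 11.63
ee_pos: [0.454, -0.2379, 0.109]
tcp_rot: [-0.0, 0.709, 0.705, 0.0]
wrist_force: [-0.1, 0.1, -0.3]
finger_gap: 0.0734
grasp_force: 0.0
t: 12.05
ee_pos: [0.4525, -0.2371, 0.198]
tcp_rot: [-0.002, 0.709, 0.705, -0.001]
wrist_force: [1.9, -0.4, 0.1]
finger_gap: 0.0854
grasp_force: 0.0
t: 12.47
ee_pos: [0.4585, -0.0515, 0.2094]
tcp_rot: [0.0, 0.709, 0.705, 0.0]
wrist_force: [0.5, -0.1, -0.4]
finger_gap: 0.0853
grasp_force: 0.0
t 12.47 at [ 0.4585 -0.0515  0.2094] yaw 89.66 tilt -1.0 SHIFT cm [ 0.94  0.05 14.14] TURN -0.3 rows 3.4 gap 0.0853 F [ 0.5 -0.1 -0.4] q6 1.46
bottle_large 0 
bottle_small 1735 [ 0.4594 -0.0418  0.099 ]
holder_wide [ 454.8 -234.7]
holder_narrow [606.9  97.5]
marker_red ([628.8, -222.1, 95.9, 36.6], 61.5)
rest_red ([626.7, -219.6, 95.7, 37.2], 60.9)
rest_blue ([623.8, -56.5, 94.1, 51.2], -62.1)
```

```bash
python3 -m crank '[[-1,[0.9,0,3],0],[-1,[0.9,0.1,6],0],[-1,[0.9,0.1,9],0],[-1,[0.9,0.1,11.5],0],[-1,[0.9,0.1,12.8],0]]' >/dev/null
python3 -m crank '[[-1,[0,0,0.5],0],[-1,[0,0,0.8],0],[-0.6,[0,0,0.8],0],[-0.3,[0,0,0.8],0],[0,[0,0,0.8],0]]' >/dev/null
python3 -m crank '[[0.1,[0,0,0],0],[0.2,[0,0,0],0],[0.4,[0,0,0],0],[0.6,[0,0,0],0],[0.6,[0,0,0],0]]' 40
python3 -m crank '[[0.6,[0,0,0],0],[0.6,[0,0,-0.7],0],[0.6,[0,0,-2],0],[0.6,[0,0,-4],0],[0.6,[0,0,-5],0]]'
python3 go.py .608 .098 .130 90
```

```text
t: 14.17
ee_pos: [0.4606, -0.044, 0.0743]
tcp_rot: [0.001, 0.709, 0.705, 0.001]
wrist_force: [-2.3, 0.3, 5.2]
finger_gap: 0.0455
grasp_force: 40.1
t: 14.58
ee_pos: [0.4606, -0.0439, 0.1255]
tcp_rot: [0.001, 0.709, 0.705, 0.001]
wrist_force: [0.7, 0.9, -1.9]
finger_gap: 0.0453
grasp_force: 41.2
t 14.58 at [ 0.4606 -0.0439  0.1255] yaw 89.71 tilt -1.0 SHIFT cm [14.27 14.67 -0.42] TURN -0.3 rows 4.9 gap 0.0453 F [ 0.7  0.9 -1.9] q6 1.48
```

```bash
python3 - <<'E'
from h import *
for z in (0,.04,.08,.12,.16,.2): print(z,pix2w('top',[[302.7,162.7],[226.7,154]],z)[:,:2].round(3).tolist(),pix2w('scene',[[271,175],[200,202]],z)[:,:2].round(3).tolist())
E
```

```text
0 [[0.708, 0.062], [0.728, 0.278]] [[0.793, -0.05], [0.834, 0.16]]
0.04 [[0.695, 0.06], [0.714, 0.268]] [[0.747, -0.005], [0.786, 0.193]]
0.08 [[0.682, 0.058], [0.7, 0.257]] [[0.702, 0.039], [0.739, 0.226]]
0.12 [[0.669, 0.056], [0.687, 0.247]] [[0.656, 0.084], [0.691, 0.258]]
0.16 [[0.655, 0.054], [0.673, 0.237]] [[0.611, 0.128], [0.643, 0.291]]
0.2 [[0.642, 0.053], [0.659, 0.227]] [[0.565, 0.172], [0.595, 0.324]]
```

```bash
python3 -m crank '[[0.6,[1,1,-0.5],-7],[0.6,[3,3,-1],-14],[0.6,[5,5,-1.5],-21],[0.6,[7,7,-1.5],-28],[0.6,[9,9,-1.5],-35]]' >/dev/null
python3 -m crank '[[0.6,[0,0,0],-7],[0.6,[0,0,0],-14],[0.6,[0,0,0],-21],[0.6,[0,0,0],-28],[0.6,[0,0,0],-35]]' >/dev/null
python3 -m crank '[[0.6,[0,0,0],-7],[0.6,[0,0,0],-14],[0.6,[0,0,0],-20],[0.6,[0,0,0],-20],[0.6,[0,0,0],-20]]' 
python3 go.py .610 .098 .14 180
```

```text
t: 15.83
ee_pos: [0.5505, 0.0456, 0.1387]
tcp_rot: [0.0, 0.004, 1.0, 0.0]
wrist_force: [-0.5, -0.9, -1.2]
finger_gap: 0.0456
grasp_force: 41.6
t 15.83 at [0.5505 0.0456 0.1387] yaw 179.52 tilt -1.0 SHIFT cm [-5.91  5.29 -0.13] TURN -0.5 rows 1.9 gap 0.0456 F [-0.5 -0.9 -1.2] q6 0.09
```

```bash
python3 -m crank '[[0.6,[-1.5,1.3,0],0],[0.6,[-3.5,3.1,0],0],[0.6,[-5.2,4.6,1],0],[0.6,[-5.9,5.3,2.5],0],[0.6,[-5.9,5.3,4],0]]' >/dev/null
python3 go.py .610 .098 .0773 180
python3 - <<'E'
from h import *
im,_=snap('top');a=cv2.cvtColor(im,cv2.COLOR_RGB2BGR)
im,_=snap('scene');b=cv2.cvtColor(im,cv2.COLOR_RGB2BGR)
r=lambda x:cv2.resize(x,None,fx=4,fy=4,interpolation=cv2.INTER_CUBIC)
cv2.imwrite('pics/p2.png',np.hstack([r(a[140:240,245:335]),r(b[150:250,240:330])]))
E
```

```text
t 16.25 at [0.6119 0.1001 0.0981] yaw 179.55 tilt -1.0 SHIFT cm [ 0.19 -0.21  2.08] TURN -0.5 rows 0.5 gap 0.0453 F [-0.7 -0.8 -2.5] q6 0.17
```

View pics/p2.png

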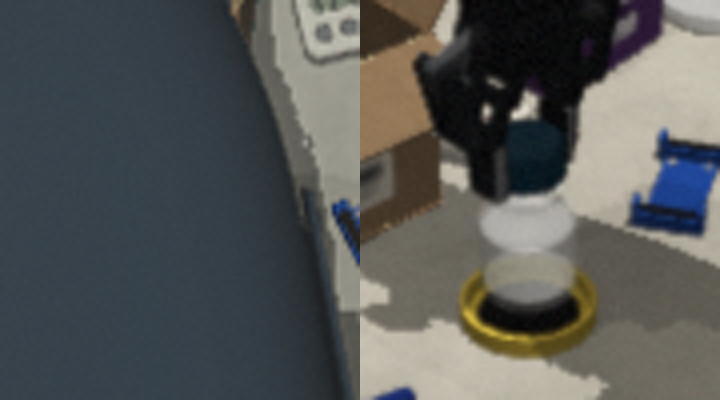

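The small bottle is above the yellow ring in the scene crop (530,290). The carton is clear behind the fingers. I'm lowering it.

```bash
python3 -m crank '[[0.6,[0.1,-0.1,0],0],[0.6,[0.1,-0.2,0.4],0],[0.6,[0.1,-0.2,0.9],0],[0.6,[0.1,-0.2,1.4],0],[0.6,[0.1,-0.2,1.7],0]]' 
python3 -m crank '[[0.6,[0,0,0.06],0],[0.6,[0,0,0.12],0],[0.6,[0,0,0.18],0],[0.6,[0,0,0.2],0],[0.6,[0,0,0.2],0]]'
python3 -m crank '[[0.6,[0,0,0.05],0],[0.6,[0,0,0.1],0],[0.6,[0,0,0.12],0],[0.6,[0,0,0.12],0],[0.6,[0,0,0.12],0]]'
```

```text
t: 16.77
ee_pos: [0.6085, 0.0961, 0.0809]
tcp_rot: [0.0, 0.003, 1.0, 0.0]
wrist_force: [1.1, 0.5, -2.1]
finger_gap: 0.0453
grasp_force: 41.6
t: 17.18
ee_pos: [0.6087, 0.0963, 0.0792]
tcp_rot: [0.0, 0.003, 1.0, 0.0]
wrist_force: [-0.2, 0.3, -1.8]
finger_gap: 0.0452
grasp_force: 41.6
t: 17.6
ee_pos: [0.6087, 0.0963, 0.0779]
tcp_rot: [-0.0, 0.003, 1.0, 0.0]
wrist_force: [-0.3, -0.1, -2.2]
finger_gap: 0.0454
grasp_force: 41.6
```

```bash
python3 -m crank '[[0.6,[0,0,0.03],0],[0.6,[0,0,0.06],0],[0.6,[0,0,0.08],0],[0.6,[0,0,0.08],0],[0.6,[0,0,0.08],0]]'
```

```text
t: 18.02
ee_pos: [0.6088, 0.0963, 0.0774]
tcp_rot: [0.0, 0.003, 1.0, 0.0]
wrist_force: [-0.4, -1.2, 1.5]
finger_gap: 0.0455
grasp_force: 41.7
```

```bash
python3 -m crank '[[0.3,[0,0,0],0],[0.1,[0,0,0],0],[-0.2,[0,0,0],0],[-0.5,[0,0,0],0],[-0.6,[0,0,0],0]]' >/dev/null
python3 -m crank '[[-0.6,[0,0,0],0],[-0.6,[0,0,0],0],[-0.6,[0,0,-2],0],[-0.6,[0,0,-5],0],[-0.6,[0,0,-9],0]]'
python3 -m crank '[[-1,[2,2,-2],7],[-1,[4,4,-3],14],[-1,[6,6,-3],21],[-1,[9,8.5,-3],28],[-1,[12,11,-3],35]]' >/dev/null
python3 -m crank '[[-1,[0,0,0],7],[-1,[0,0,0],14],[-1,[0,0,0],21],[-1,[0,0,0],28],[-1,[0,0,0],35]]' >/dev/null
python3 -m crank '[[-1,[0,0,0],7],[-1,[0,0,0],14],[-1,[0,0,0],18],[-1,[0,0,0],18],[-1,[0,0,0],18]]' >/dev/null
python3 go.py .46 .24 .2 92; python3 w.py w3.png
```

```text
t: 18.85
ee_pos: [0.607, 0.096, 0.1656]
tcp_rot: [-0.003, 0.003, 1.0, -0.0]
wrist_force: [0.6, -0.1, 1.4]
finger_gap: 0.0686
grasp_force: 0.0
t 20.1 at [0.4896 0.2066 0.1972] yaw 91.94 tilt -1.0 SHIFT cm [ 3.43 -2.84 -0.28] TURN -0.1 rows 1.1 gap 0.0854 F [-0.3 -0.3  1.2] q6 1.94
bottle_large None
bottle_small 9 
holder_narrow [607.4 101.3]
marker_red ([459.1, 280.0, 137.1, 15.1], -86.3)
marker_blue ([614.2, 266.0, 137.8, 17.7], 78.3)
rest_red ([459.2, 279.9, 135.4, 15.8], -86.4)
rest_blue ([606.5, -17.1, 37.9, 21.2], 30.1)
```

View pics/w3.png

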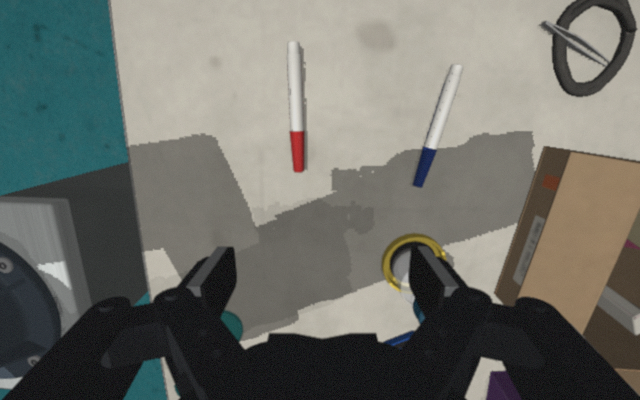

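The red marker lies at wrist (297,105) and the blue one at (437,125). The red centre is (0.459, 0.280) with a yaw of 93.6°. I'm approaching it.

```bash
python3 -m crank '[[-1,[3,-1.4,2],-1.7],[-1,[6,-2.6,5],-1.7],[-1,[7.2,-3.2,8],-1.7],[-1,[7.2,-3.2,11],-1.7],[-1,[7.2,-3.2,14],-1.7]]' >/dev/null
python3 -m crank '[[-1,[0,0,0.5],0],[-1,[0,0,0.5],0],[-1,[0,0,0.5],0],[-1,[0,0,0.5],0],[-1,[0,0,0.5],0]]' >/dev/null
python3 go.py .459 .280 .003 93.6
```

```text
t 21.38 at [0.4567 0.2781 0.054 ] yaw 93.47 tilt -1.0 SHIFT cm [0.17 0.23 5.1 ] TURN -0.1 rows 1.2 gap 0.0853 F [ 0.4 -0.3 -0.2] q6 2.06
```

```bash
python3 -m crank '[[-1,[0.2,0.2,1.5],0],[-1,[0.2,0.2,3],0],[-1,[0.2,0.2,4],0],[-1,[0.2,0.2,4.7],0],[-1,[0.2,0.2,5],0]]' >/dev/null
python3 -m crank '[[-0.5,[0,0,0.1],0],[0,[0,0,0.1],0],[0.3,[0,0,0.1],0],[0.5,[0,0,0.1],0],[0.7,[0,0,0.1],0]]' 25
python3 -m crank '[[0.8,[0,0,0],0],[1,[0,0,0],0],[1,[0,0,0],0],[1,[0,0,0],0],[1,[0,0,0],0]]' 25
```

```text
t: 22.22
ee_pos: [0.4575, 0.2799, 0.0016]
tcp_rot: [0.0, 0.685, 0.728, 0.0]
wrist_force: [0.2, 0.3, 0.9]
finger_gap: 0.0257
grasp_force: 0.0
t: 22.63
ee_pos: [0.4575, 0.2799, 0.0016]
tcp_rot: [0.0, 0.685, 0.728, 0.0]
wrist_force: [-1.6, -0.1, 6.6]
finger_gap: 0.0149
grasp_force: 24.6
```

```bash
python3 -m crank '[[1,[0,0,-1],0],[1,[0,0,-4],0],[1,[0,0,-8],0],[1,[-1,0.3,-12],0],[1,[-4,1,-15],0]]'
python3 -m crank '[[1,[-3.7,1,0],0],[1,[-7.4,2,0],0],[1,[-11.2,3,0],0],[1,[-15,4,0],0],[1,[-18.8,5,0],0]]' >/dev/null
python3 -m crank '[[1,[-3.7,1,0],0],[1,[-7.4,2,0],0],[1,[-11.2,3,0],0],[1,[-15,4,0],0],[1,[-18.8,5,0],0]]' >/dev/null
python3 -m crank '[[1,[-1,0.3,0],4],[1,[-1,0.3,0],9],[1,[-1,0.3,0],16],[1,[-1,0.3,0],16],[1,[-1,0.3,0],16]]'
python3 go.py .625 -.221 .1 77.5
python3 m.py | grep rest; python3 w.py w4.png | grep rest
```

```text
t: 23.05
ee_pos: [0.4696, 0.2434, 0.1539]
tcp_rot: [0.0, 0.684, 0.729, 0.002]
wrist_force: [2.0, -0.2, -0.8]
finger_gap: 0.0145
grasp_force: 24.6
t: 24.3
ee_pos: [0.5955, -0.1377, 0.1504]
tcp_rot: [-0.0, 0.779, 0.627, -0.0]
wrist_force: [-0.7, -0.6, -0.5]
finger_gap: 0.0144
grasp_force: 24.6
t 24.3 at [ 0.5955 -0.1377  0.1504] yaw 77.68 tilt -1.0 SHIFT cm [-7.5   4.66  5.04] TURN 0.2 rows 2.4 gap 0.0144 F [-0.7 -0.6 -0.5] q6 1.56
rest_red ([626.3, -211.6, 74.9, 46.5], 74.2)
rest_blue ([624.3, -56.4, 89.6, 48.0], -62.4)Traceback (most recent call last):
  File "m.py", line 25, in <module>
    if c=='top': print(c,t,len(u),'cap top',pix2w(c,hullc(u),z-.006)[0].round(4))
                                                    ~~~~~^^^
  File "m.py", line 11, in hullc
    h=cv2.convexHull(u.astype(np.float32));return np.array(cv2.fitEllipse(h)[0]) if len(h)>4 else u.mean(0)
                                                                                    ~~~^^^
TypeError: object of type 'NoneType' has no len()
```

View pics/w4.png

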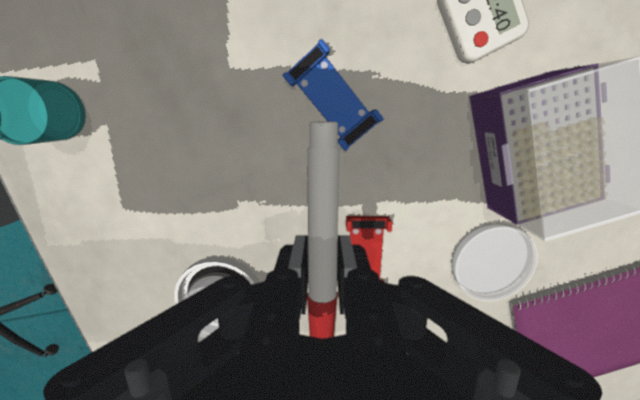

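The marker is held straight along the tool, from (323,122) to the red cap at (320,330), and the red rest is under the right finger at (370,240). I'll check the marker's centring in the grip.

```bash
python3 - <<'E'
from h import *
o=bot.get_obs();q=o['tcp_rot'];M=R.from_quat([q[1],q[2],q[3],q[0]]).as_matrix()
for dz in (.0,.005,.01): print(dz,((pix2w('wrist',[[323,122]],o['ee_pos'][2]+dz,o)[0]-o['ee_pos'])@M).round(4))
E
python3 -m crank '[[1,[-2,1.5,0],0],[1,[-5,3,0.5],0],[1,[-6.8,4.2,1.5],0],[1,[-7.6,4.6,4],0],[1,[-7.6,4.6,7],0]]' >/dev/null
python3 -m crank '[[1,[0,0,1],0],[1,[0,0,2],0],[1,[0,0,2.6],0],[1,[0,0,3],0],[1,[0,0,3],0]]'
python3 go.py .625 -.222 .0136 77.6
```

```text
0.0 [0.0669 0.0006 0.    ]
0.005 [ 0.067   0.0006 -0.005 ]
0.01 [ 0.0672  0.0005 -0.01  ]
t: 25.73
ee_pos: [0.6244, -0.2215, 0.0505]
tcp_rot: [0.0, 0.78, 0.626, 0.0]
wrist_force: [0.3, 0.5, -0.5]
finger_gap: 0.0143
grasp_force: 24.6
t 25.73 at [ 0.6244 -0.2215  0.0505] yaw 77.52 tilt -1.0 SHIFT cm [-0.03  0.07  3.69] TURN -0.1 rows 0.9 gap 0.0143 F [ 0.3  0.5 -0.5] q6 1.45
```

```bash
python3 - <<'E'
from h import *
im,_=snap('wrist');a=cv2.cvtColor(im,cv2.COLOR_RGB2BGR)
im,_=snap('scene');b=cv2.cvtColor(im,cv2.COLOR_RGB2BGR)
r=lambda x,f:cv2.resize(x,None,fx=f,fy=f,interpolation=cv2.INTER_CUBIC)
cv2.imwrite('pics/p3.png',np.hstack([r(a[80:400,200:440],1.25),r(b[120:220,310:410],4)]))
E
```

```text
(no output)
```

View pics/p3.png

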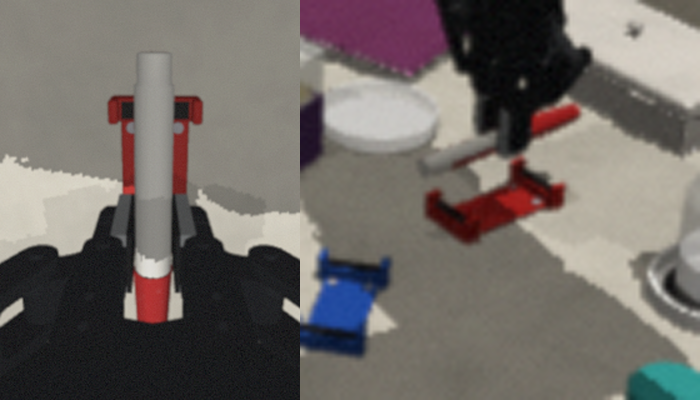

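The pen is aligned and centred over the red saddles: pen column 154, saddle centre 155. I'm lowering it.

```bash
python3 -m crank '[[1,[0,0,1],0],[1,[0,0,2],0],[1,[0,0,2.8],0],[1,[0,0,3.2],0],[1,[0,0,3.4],0]]' >/dev/null
python3 -m crank '[[1,[0,0,0.1],0],[1,[0,0,0.2],0],[1,[0,0,0.25],0],[1,[0,0,0.25],0],[1,[0,0,0.25],0]]'
python3 -m crank '[[1,[0,0,0.05],0],[1,[0,0,0.1],0],[1,[0,0,0.1],0],[1,[0,0,0.1],0],[1,[0,0,0.1],0]]'
```

```text
t: 26.67
ee_pos: [0.6243, -0.2219, 0.014]
tcp_rot: [0.0, 0.78, 0.626, 0.0]
wrist_force: [-1.0, 0.1, 1.3]
finger_gap: 0.0147
grasp_force: 24.6
t: 27.08
ee_pos: [0.6243, -0.222, 0.0136]
tcp_rot: [0.0, 0.78, 0.626, 0.0]
wrist_force: [-1.6, 1.0, 6.0]
finger_gap: 0.0143
grasp_force: 25.2
```

```bash
python3 -m crank '[[0.5,[0,0,0],0],[0.4,[0,0,0],0],[0.2,[0,0,0],0],[0.1,[0,0,0],0],[0,[0,0,0],0]]' >/dev/null
python3 -m crank '[[0,[0,0,-1],0],[0,[0,0,-4],0],[0,[0,0,-8],0],[0,[0,0,-12],0],[0,[0,0,-15],0]]'
python3 -m crank '[[0,[3.4,-2.4,0],0],[0,[6.8,-4.8,0],0],[0,[10.2,-7.2,0],0],[0,[13.6,-9.6,0],0],[0,[17,-12,0],0]]' >/dev/null
python3 -m crank '[[0,[4,-0.9,0],0],[0,[8,-1.8,0],0],[0,[12,-2.7,0],0],[0,[16,-3.6,0],0],[0,[20,-4.4,0],0]]' >/dev/null
python3 go.py .614 .266 .15 78.3
python3 w.py w5.png | grep -E "marker|rest"
```

```text
t: 27.92
ee_pos: [0.6245, -0.222, 0.1668]
tcp_rot: [0.001, 0.78, 0.626, 0.001]
wrist_force: [0.7, -0.1, -0.4]
finger_gap: 0.0425
grasp_force: 0.0
t 28.75 at [0.5437 0.1769 0.1638] yaw 77.49 tilt -1.0 SHIFT cm [10.22  4.93  1.39] TURN -0.8 rows 2.7 gap 0.0429 F [ 1.7 -0.7  0.6] q6 2.1
marker_blue ([613.8, 265.4, 136.9, 16.6], 78.0)
rest_red ([612.9, 265.2, 135.2, 17.1], 79.1)
rest_blue ([629.1, -69.4, 59.4, 26.9], -68.1)
```

```bash
python3 -m crank '[[0,[3,1.5,0],-0.7],[0,[6.5,3.1,0],-0.7],[0,[9,4.3,1],-0.7],[0,[10.2,4.9,4],-0.7],[0,[10.2,4.9,7.5],-0.7]]' >/dev/null
python3 -m crank '[[0,[0,0,1],0],[0,[0,0,2],0],[0,[0,0,2.5],0],[0,[0,0,2.5],0],[0,[0,0,2.5],0]]'
python3 go.py .6138 .2655 .0025 78.2
python3 - <<'E'
from h import *
im,_=snap('wrist');a=cv2.cvtColor(im,cv2.COLOR_RGB2BGR)
im,_=snap('scene');b=cv2.cvtColor(im,cv2.COLOR_RGB2BGR)
r=lambda x,f:cv2.resize(x,None,fx=f,fy=f,interpolation=cv2.INTER_CUBIC)
cv2.imwrite('pics/p4.png',np.hstack([r(a[80:400,200:500],1.25),r(b[140:300,160:320],2.5)]))
E
```

```text
t: 30.03
ee_pos: [0.6148, 0.2635, 0.0643]
tcp_rot: [0.0, 0.776, 0.63, 0.001]
wrist_force: [-0.8, -0.4, -0.1]
finger_gap: 0.0427
grasp_force: 0.0
t 30.03 at [0.6148 0.2635 0.0643] yaw 78.14 tilt -1.0 SHIFT cm [ 0.16 -0.15  6.18] TURN -0.1 rows 1.5 gap 0.0427 F [-0.8 -0.4 -0.1] q6 2.18
```

View pics/p4.png

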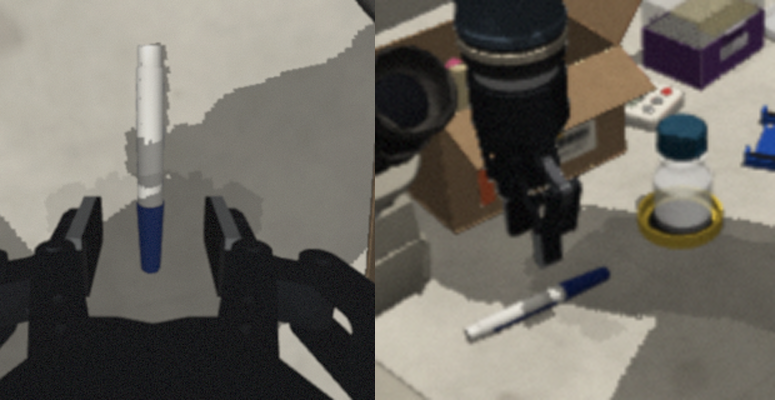

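The blue marker sits centred between the fingers (150,160) and the carton is clear. The small bottle stands in its yellow holder.

```bash
python3 -m crank '[[0,[0.2,-0.1,1.5],0],[0,[0.2,-0.1,3],0],[0,[0.2,-0.1,4.5],0],[0,[0.2,-0.1,5.6],0],[0,[0.2,-0.1,6.1],0]]' >/dev/null
python3 -m crank '[[0,[0,0,0],0],[0.2,[0,0,0.1],0],[0.4,[0,0,0.1],0],[0.6,[0,0,0.1],0],[0.8,[0,0,0.1],0]]' 25
python3 -m crank '[[1,[0,0,0],0],[1,[0,0,0],0],[1,[0,0,0],0],[1,[0,0,0],0],[1,[0,0,0],0]]' 25
python3 -m crank '[[1,[0,0,-1],0],[1,[0,0,-4],0],[1,[0,0,-8],0],[1,[0,0,-12],0],[1,[0,0,-15],0]]'
python3 go.py .54 .1 .16 78.2
```

```text
t: 30.97
ee_pos: [0.6141, 0.2662, 0.0017]
tcp_rot: [0.0, 0.776, 0.631, 0.001]
wrist_force: [0.4, -0.6, 2.9]
finger_gap: 0.0148
grasp_force: 24.4
t: 31.38
ee_pos: [0.6141, 0.2662, 0.0017]
tcp_rot: [0.0, 0.776, 0.631, 0.001]
wrist_force: [-0.5, -0.4, 6.4]
finger_gap: 0.0143
grasp_force: 24.7
t: 31.8
ee_pos: [0.6139, 0.2662, 0.1547]
tcp_rot: [0.0, 0.776, 0.631, 0.001]
wrist_force: [0.8, 0.5, -0.1]
finger_gap: 0.0147
grasp_force: 24.5
t 31.8 at [0.6139 0.2662 0.1547] yaw 78.19 tilt -1.0 SHIFT cm [-17.78  -3.83  -0.57] TURN -0.0 rows 4.4 gap 0.0147 F [ 0.8  0.5 -0.1] q6 2.19
```

```bash
python3 -m crank '[[1,[-3.5,-0.8,-0.5],0],[1,[-7,-1.6,-0.5],0],[1,[-10.6,-2.3,-0.5],0],[1,[-14.2,-3.1,-0.5],0],[1,[-17.8,-3.8,-0.5],0]]' >/dev/null
python3 -m crank '[[1,[-3,2,0],-7],[1,[-6,4,0],-14],[1,[-8.9,6.4,0],-21],[1,[-8.9,6.4,0],-28],[1,[-8.9,6.4,0],-35]]' >/dev/null
python3 -m crank '[[1,[0,0,0],-5],[1,[0,0,0],-5],[1,[0,0,0],-5],[1,[0,0,0],-5],[1,[0,0,0],-5]]'
python3 go.py .624 -.057 .05 118.1
python3 w.py w6.png | grep rest_blue
```

```text
t: 33.05
ee_pos: [0.5843, -0.0004, 0.1559]
tcp_rot: [0.0, 0.514, 0.858, 0.0]
wrist_force: [0.1, 0.9, 0.0]
finger_gap: 0.0146
grasp_force: 24.6
t 33.05 at [ 5.843e-01 -4.000e-04  1.559e-01] yaw 118.09 tilt -1.0 SHIFT cm [-6.86  0.84 10.59] TURN -0.0 rows 3.0 gap 0.0146 F [0.1 0.9 0. ] q6 1.08
rest_blue ([624.0, -22.3, 32.3, 15.5], -61.0)
```

```bash
python3 -m crank '[[1,[-2,0.3,0],0],[1,[-4.5,0.6,1],0],[1,[-6.3,0.8,3],0],[1,[-6.9,0.8,6],0],[1,[-6.9,0.8,9],0]]' >/dev/null
python3 -m crank '[[1,[0,0,0.8],0],[1,[0,0,1.3],0],[1,[0,0,1.5],0],[1,[0,0,1.5],0],[1,[0,0,1.5],0]]' >/dev/null
python3 go.py .624 -.057 .0137 118.1
python3 - <<'E'
from h import *
im,_=snap('wrist');a=cv2.cvtColor(im,cv2.COLOR_RGB2BGR)
im,_=snap('scene');b=cv2.cvtColor(im,cv2.COLOR_RGB2BGR)
r=lambda x,f:cv2.resize(x,None,fx=f,fy=f,interpolation=cv2.INTER_CUBIC)
cv2.imwrite('pics/p5.png',np.hstack([r(a[80:400,200:440],1.25),r(b[140:240,280:380],4)]))
E
```

```text
t 34.33 at [ 0.625  -0.0575  0.0524] yaw 118.21 tilt -1.0 SHIFT cm [ 0.1  -0.07  3.87] TURN 0.1 rows 0.9 gap 0.0145 F [-0.5 -0.1  0.5] q6 0.99
```

View pics/p5.png

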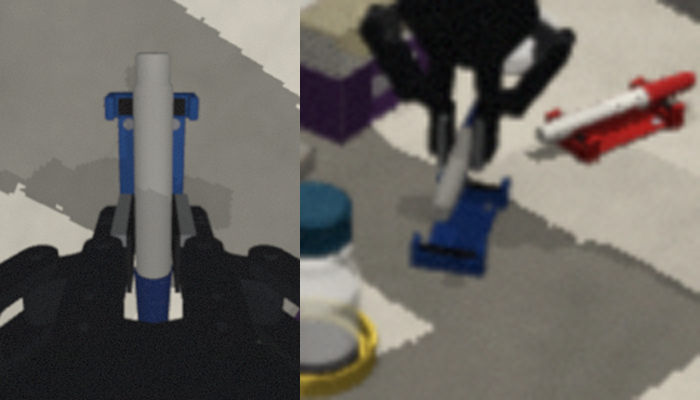

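The blue pen is aligned over the blue saddles: pen column 153, saddle centre 152. The red marker lies across both of its saddles. I'm lowering the blue one.

```bash
python3 -m crank '[[1,[0,-0.1,1],0],[1,[0,-0.1,2],0],[1,[0,-0.1,2.8],0],[1,[0,-0.1,3.3],0],[1,[0,-0.1,3.6],0]]' >/dev/null
python3 -m crank '[[1,[0,0,0.1],0],[1,[0,0,0.2],0],[1,[0,0,0.25],0],[1,[0,0,0.25],0],[1,[0,0,0.25],0]]'
python3 -m crank '[[1,[0,0,0.05],0],[1,[0,0,0.08],0],[1,[0,0,0.08],0],[1,[0,0,0.08],0],[1,[0,0,0.08],0]]'
```

```text
t: 35.27
ee_pos: [0.6224, -0.0581, 0.0134]
tcp_rot: [-0.0, 0.514, 0.858, -0.0]
wrist_force: [-8.1, 1.6, 16.6]
finger_gap: 0.0142
grasp_force: 25.6
t: 35.68
ee_pos: [0.6224, -0.0581, 0.0133]
tcp_rot: [-0.0, 0.514, 0.858, 0.0]
wrist_force: [-9.8, 1.0, 23.3]
finger_gap: 0.0144
grasp_force: 26.3
```

```bash
python3 -m crank '[[1,[0,0,-0.05],0],[1,[0,0,-0.1],0],[1,[0,0,-0.1],0],[1,[0,0,-0.1],0],[1,[0,0,-0.1],0]]'
python3 -m crank '[[0.5,[0,0,0],0],[0.4,[0,0,0],0],[0.2,[0,0,0],0],[0.1,[0,0,0],0],[0,[0,0,0],0]]' 
python3 -m crank '[[0,[0,0,-1],0],[0,[0,0,-4],0],[0,[0,0,-8],0],[0,[0,0,-12],0],[0,[0,0,-16],0]]'
python3 -m crank '[[0,[4,0,-2],0],[0,[8,0,-2],0],[0,[12,0,-2],0],[0,[12,-4,-2],0],[0,[12,-8,-2],0]]'
python3 -m crank '[[0,[0,-4,0],0],[0,[0,-8,0],0],[0,[0,-8,0],0],[0,[0,-8,0],0],[0,[0,-8,0],0]]'
python3 - <<'E'
from h import *
im,_=snap('top');a=cv2.cvtColor(im,cv2.COLOR_RGB2BGR)
im,_=snap('scene');b=cv2.cvtColor(im,cv2.COLOR_RGB2BGR)
r=lambda x,f:cv2.resize(x,None,fx=f,fy=f,interpolation=cv2.INTER_CUBIC)
cv2.imwrite('pics/p6.png',np.vstack([r(a[125:285,200:440],1.8),r(b[125:285,240:480],1.8)]))
for c in ('top','scene'):
    bot.snapshot(c)
    for t in ('bottle_large','bottle_small','marker_red','marker_blue'): print(c,t,[(pix2w(c,d['uv'],0.003 if 'b'==t[0] else .012)[0,:2].round(3),round(d['confidence'],2)) for d in bot.spot_point(c,t)])
E
```

```text
t: 36.1
ee_pos: [0.6226, -0.0581, 0.0135]
tcp_rot: [-0.0, 0.514, 0.858, 0.0]
wrist_force: [-5.7, -0.0, 14.5]
finger_gap: 0.0141
grasp_force: 25.4
t: 36.52
ee_pos: [0.623, -0.0582, 0.0121]
tcp_rot: [-0.0, 0.514, 0.858, -0.0]
wrist_force: [0.5, -0.1, -0.1]
finger_gap: 0.0425
grasp_force: 0.0
t: 36.93
ee_pos: [0.6226, -0.0581, 0.1748]
tcp_rot: [-0.0, 0.514, 0.858, 0.0]
wrist_force: [1.4, 0.1, -0.3]
finger_gap: 0.043
grasp_force: 0.0
t: 37.35
ee_pos: [0.4951, 0.0124, 0.1928]
tcp_rot: [0.0, 0.511, 0.86, 0.0]
wrist_force: [0.4, -1.6, 0.2]
finger_gap: 0.0428
grasp_force: 0.0
t: 37.77
ee_pos: [0.4261, -0.0281, 0.1934]
tcp_rot: [0.001, 0.514, 0.858, 0.001]
wrist_force: [0.7, -0.0, -0.3]
finger_gap: 0.0427
grasp_force: 0.0
top bottle_large []
top bottle_small [(array([ 0.791, -0.135]), 0.66), (array([0.617, 0.097]), 0.65)]
top marker_red []
top marker_blue []
scene bottle_large [(array([ 0.443, -0.22 ]), 0.82), (array([ 0.458, -0.241]), 0.55)]
scene bottle_small [(array([ 0.355, -0.002]), 0.9), (array([0.605, 0.107]), 0.86), (array([0.609, 0.094]), 0.66)]
scene marker_red [(array([ 0.626, -0.223]), 0.46)]
scene marker_blue [(array([ 0.623, -0.056]), 0.55)]
```

View pics/p6.png

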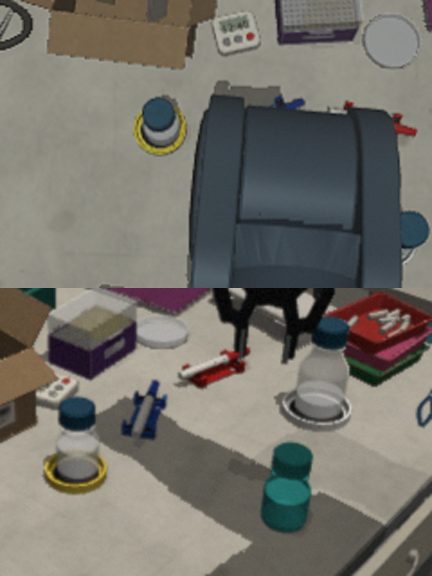

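The scene view shows everything placed: the large bottle upright in the white holder (320,385), the small bottle in the yellow one (78,445), and both pens across their saddles at (215,368) and (147,408). The timer, tip box and decoy are untouched and the arm is clear, so I'm handing in.

```bash
python3 -c "
from bench import bot
print(bot.job_done())"
```

```text
the job is handed in; nothing more can be done
None
```

The job is handed in: both bottles stand upright in their holders, both markers lie across their matching rests, and I left the timer, tip box and turquoise look-alike alone.

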